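Nest the mixing cups and hold the lid over their tray

ROBOT

A 6-joint arm with a two-finger parallel gripper is mounted at the origin on the work surface. World frame = base frame: x ahead of the robot, y to its left, z up, the work surface at z = 0. Lengths are in m, angles in degrees, forces in N, time in s.
With the tool pointing down it reaches from about 0.375 to 0.9 m from the base axis. Payload 3.1 kg.
Tool frame: the origin (TCP) lies on the centre line of the jaws, within the pads' length; the fingertips stand 8 mm ahead of it and the grasp point (between the pads) lies 11 mm behind it; z points along the fingers, y is the line along which they close (so a half turn about z gives the same grasp; the last joint's range is limited). The gripper opens to 87 mm and grips with 3 to 60 N. Pads are 19 mm wide; open, the fingers measure 117 mm over their backs; the gripper's body (75 mm by 190 mm) begins 51 mm behind the grasp point.
Start: joints at [56.751, 30.224, 82.088, -0, 67.689, -10.227], TCP at [0.244, 0.575, 0.231] pointing down, gripper open.
Joint ranges: [-176.69, 176.69], [-43.24, 126.21], [12.49, 139.97], [-82, 262], [0, 151.66], [-163.58, 163.58]. Speed limits (degrees/s): [159.86, 159.86, 180, 180, 180, 180].

INTERFACE

Orientations are given as a 3x3 rotation matrix whose columns are the frame's x, y, z axes.
In Python, from rig import * gives the robot as it stands.
- The arm moves only by the tool step_arm, never from a script. Its argument "targets" is a list of rows, each a list of 5 numbers: the opening, from -1 (shut) to 1 (fully open), then the shift along the world's x, y, z normalised to -1 to 1, where 1 is 0.25 m, then the turn about the world's z normalised to -1 to 1, where 1 is 180 degrees. In form: [[fingers, x, y, z, turn], ...]. A call has 1 to 20 rows; each row is the pose to reach, as a shift and turn from the pose commanded when the call began, turning the shorter way round; what a row does not reach only later rows make up. A row lasts 1/10 s, in which the tool goes at most 50 mm and 8.59 degrees, less where a joint would pass 70% of its speed; a pose out of reach is approached as far as the arm can. A call with a number of a shift or a turn outside -1 to 1 is refused whole. A call with a gripper value outside its range is refused whole. The fingers move at their own pace and stop on an object; the grip force is fixed at half the most. Time passes only in rows, so rows that repeat a pose let the fingers close. It gives the time, the measured TCP pose, the force, the opening and the grip force at its end, in the units of the state.
- read_state(): the state, without advancing time (a new reading comes with each control period).
- capture(name): name is "scene" or "top" or "wrist"; returns a dict with "color" (400x640x3 uint8, red, green, blue), "mtx" (3x3 intrinsics, pixels), "pose" (4x4, takes a point from camera to world coordinates). Camera axes: x right, y down, z forward; pixel columns grow to the right and rows downward; lengths in m; the calibration is good to about 2 mm. A picture is of the moment at which its call begins. There is no depth.
- hand_in(): hands the job in; it is judged then, once.
The state is a dict: "time_s": time; "joint_positions": joint angles; "qvel": joint speeds; "tau": joint torques, N m; "position": TCP position; "tcp_rot": TCP orientation; "force": force on the tool from outside, world axes, zero at the start; "moment": the same for the moment, N m; "opening": opening from 0.0 (shut) to 1.0 (fully open); "grasp_force": force on a finger pad.
Only numpy, scipy, OpenCV 4.12 (cv2) and the standard library are available. Lean on these libraries where they do the work, as an engineer would, in place of code of your own. Each camera call takes 0.05 s, during which the arm holds its last target. There are 200 camera calls.

TASK

Pack the mixing cups away: first set the blue medium cup into the green large cup that stands in the grey tray and let go of it, then set the yellow small cup into the blue one and let go. Then take the pink lid by its white handle, carry it over the clutter to the tray and finish while still holding it, level, hovering about a centimetre above the tray's rim with its edges in line with the tray's, touching neither tray nor cups, so that the fit can be checked by eye before it is closed. Leave the other things on the bench where they are.

Things in the scene. Friction and masses are not known exactly. Their poses are not given: they have to be found in the camera images.
- tray: open grey rectangular tray, 190 (its x) x 150 (its y) x 50 mm high, walls and floor 4 mm thick, fixed to the bench, on either the left or right side. Origin: centre of its underside, z up; its rim is 50 mm above the origin
- lid: pink lid, an upside-down open box with the outline of the tray, 190 (its x) x 150 (its y) mm; skirt 48 mm high outside, 44 mm deep inside, walls 4 mm; about 0.22 kg. It stands open side down on the bench, on the other side from the tray; closed, its lower rim would stand on the tray rim, either way round. Origin: centre of its underside (plane of its lower rim), z up
- lid_handle (a point): centre of the lid's white handle bar, 75 mm above the lid's origin. The bar runs along the lid's x, is 100 mm long, 14 mm wide (y) and 14 mm high, and stands clear of the lid's top (20 mm between) on a post near each end
- cup_large: green round mixing cup standing loose in the tray, about its middle; 84 mm outside diameter, 45 mm high, wall 3 mm, a thick foot: its inner floor is 14 mm above its underside. Origin: centre of its underside
- cup_medium: blue round mixing cup upright on the bench, 62 mm outside diameter (52 mm at the very foot, straight from 12 mm up), 45 mm high, wall 3 mm, inner floor 14 mm above its underside, so that nested its rim stands 14 mm above the rim of the cup around it; about 60 g. Origin: centre of its underside
- cup_small: yellow round mixing cup upright on the bench, 42 mm outside diameter (32 mm at the very foot, straight from 12 mm up), 45 mm high, wall 3 mm, inner floor 14 mm above its underside; nested, its rim stands 14 mm above the blue cup's; about 40 g. Origin: centre of its underside
- glove_box: white and blue carton of gloves with a dark slot on top, 220 x 96 x 70 mm (x, y, z), loose; stands between the two sides of the bench. Origin: centre of its underside. Leave alone
- shaker: purple drinking bottle, 68 mm across, 154 mm tall, loose, upright. Origin: centre of its underside. Leave alone
- sharpener: dark blue pencil sharpener, 55 x 30 x 21 mm, loose. Origin: centre of its underside. Leave alone
- eraser: yellow eraser, 45 x 22 x 13 mm, loose. Origin: centre of its underside. Leave alone
- stone_blank: pale grey stone blank, 50 x 34 x 24 mm, loose. Origin: centre of its underside. Leave alone
- stone_chip: cream piece of stone, 36 x 30 x 18 mm, loose. Origin: centre of its underside. Leave alone

How it is judged (in metres and radians):
On the way, in this order (a step that is already met when the one before it is completed fails the run):
1. the blue cup sits in the green cup, let go (horizontal distance between cup_medium and cup_large below 0.012 m and z of cup_medium in the frame of cup_large between 0.01 and 0.019 m and angle between cup_medium's own z axis and vertical below 0.12 rad and contact force between the fingers and cup_medium below 0.3 N), for 0.2 s.
2. the yellow cup sits in the blue cup, let go (horizontal distance between cup_small and cup_medium below 0.012 m and z of cup_small in the frame of cup_medium between 0.01 and 0.019 m and angle between each of cup_small, cup_medium's own z axis and vertical below 0.12 rad and horizontal distance between cup_medium and cup_large below 0.012 m and z of cup_medium in the frame of cup_large between 0.01 and 0.019 m and contact force between the fingers and cup_small below 0.3 N), for 0.2 s.
At the end, for the whole second after the job is handed in: Lid held still, lower rim 3-22 mm above the tray rim, centred within 10 mm, turned within 0.09 rad, level within 0.07 rad, touching no tray or cup; yellow cup seated in blue, blue in green (on the inner floors, centres within 12 mm, upright within 0.12 rad), green on the tray floor (horizontal distance between cup_medium and cup_large below 0.012 m and z of cup_medium in the frame of cup_large between 0.01 and 0.019 m and angle between each of cup_medium, cup_small, cup_large's own z axis and vertical below 0.12 rad and horizontal distance between cup_small and cup_medium below 0.012 m and z of cup_small in the frame of cup_medium between 0.01 and 0.019 m and horizontal distance between cup_large and tray below 0.06 m and z of cup_large in the frame of tray between 0.001 and 0.009 m and horizontal distance between lid and tray below 0.01 m and z of lid in the frame of tray between 0.053 and 0.072 m and angle between the x axis of lid and the x axis of tray, either way round below 0.09 rad and angle between lid's own z axis and vertical below 0.07 rad and linear speed of lid below 0.02 m/s and contact force between the fingers and lid above 1 N and contact force between lid and tray below 0.1 N and contact force between lid and cup_large below 0.1 N and contact force between lid and cup_medium below 0.1 N and contact force between lid and cup_small below 0.1 N); the arm keeps its last pose, push and grip.
It fails at once if glove box shifted more than 20 mm or tipped over 0.35 rad (distance of glove_box from where it was at the start of the episode above 0.02 m or angle between glove_box's own z axis and vertical above 0.35 rad).
It fails at once if purple drinking bottle shifted more than 20 mm or tipped over 0.35 rad (distance of shaker from where it was at the start of the episode above 0.02 m or angle between shaker's own z axis and vertical above 0.35 rad).
It fails at once if sharpener or eraser shifted more than 20 mm or tipped over 0.35 rad (distance of any of sharpener, eraser from where it was at the start of the episode above 0.02 m or angle between any of sharpener, eraser's own z axis and vertical above 0.35 rad).
It fails at once if a piece of stone shifted more than 20 mm or tipped over 0.35 rad (distance of any of stone_blank, stone_chip from where it was at the start of the episode above 0.02 m or angle between any of stone_blank, stone_chip's own z axis and vertical above 0.35 rad).
It also fails if it takes over 72 s, if anything falls off the work surface, if the arm or the gripper's body presses on something with over 40 N, if the wrist force passes 120 N, or if a joint passes its speed limit or range.

## Working session

There is one attempt and no reset: what is moved stays moved. The work goes in short steps, Python scripts to look and compute and a tool call to move; the robot and the scene stay as the last step left them, time stands still between calls to the robot, and variables do not carry over. Pictures are saved under pics/ and viewed, at most 10 in all, crops included, and the job is handed in when it is done.

Besides the shell and the picture viewer there is one more tool, called after "Emit:" by a JSON object that holds its "op" and its "data". step_arm: Moves the arm, as the interface text tells. Scaled input: -1 to 1 covers 0.25 m each way for a shift and 180 degrees each way for a turn. Its arguments: {"type":"object","properties":{"targets":{"type":"array","items":{"type":"array","items":{"type":"number"}}}},"required":["targets"]}

```bash
mkdir -p pics; python3 - <<'E'
from rig import *
import cv2,pickle
d={}
for n in("scene","top"):
    c=capture(n); d[n]=c; cv2.imwrite(f"pics/{n}0.png",c["color"][:,:,::-1]); print(n,c["mtx"].round(1).tolist(),c["pose"].round(3).tolist())
pickle.dump(d,open("c0.pkl","wb"))
s=read_state();print(s["time_s"],s["position"],s["tcp_rot"],s["opening"])
E
```

```text
scene [[384.5, 0.0, 319.2], [0.0, 384.5, 200.3], [0.0, 0.0, 1.0]] [[0.588, 0.682, -0.434, 0.94], [0.808, -0.507, 0.3, -0.249], [-0.016, -0.527, -0.85, 0.782], [0.0, 0.0, 0.0, 1.0]]
top [[366.3, 0.0, 313.7], [0.0, 366.3, 199.8], [0.0, 0.0, 1.0]] [[0.016, -0.996, 0.093, 0.516], [-1.0, -0.017, -0.014, 0.002], [0.015, -0.093, -0.996, 0.857], [0.0, 0.0, 0.0, 1.0]]
0.1 [0.24400439 0.57469879 0.22967887] [[-9.20376588e-01  3.91031638e-01 -1.09273530e-03]
 [ 3.91032982e-01  9.20375264e-01 -1.60615236e-03]
 [ 3.77670153e-04 -1.90556058e-03 -9.99998113e-01]] 1.0049339677863633
```

View pics/scene0.png

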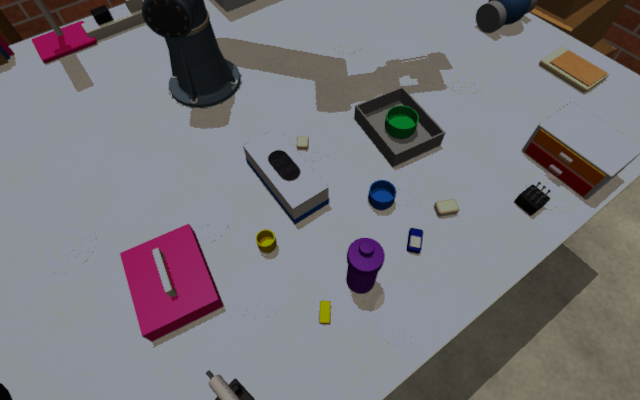

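View pics/top0.png

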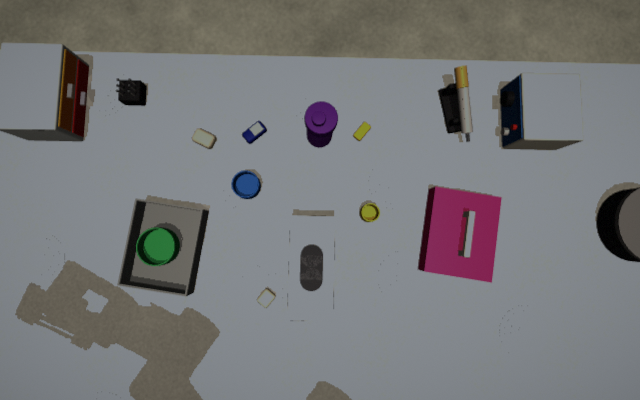

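```bash
python3 - <<'E'
import cv2,pickle,numpy as np
d=pickle.load(open("c0.pkl","rb"))
im={k:d[k]["color"][:,:,::-1] for k in d}
def crop(k,x,y,w,h,s):
    return cv2.resize(np.ascontiguousarray(im[k][y:y+h,x:x+w]),None,fx=s,fy=s,interpolation=cv2.INTER_CUBIC)
a=np.hstack([crop("top",115,190,100,110,4),crop("top",412,180,100,110,4)])
b=np.hstack([crop("top",228,165,40,40,4),crop("top",350,193,40,40,4),crop("scene",362,170,40,40,4),crop("scene",246,220,40,40,4),np.zeros((160,160,3),np.uint8)])
cv2.imwrite("pics/m1.png",np.vstack([a,b]))
cv2.imwrite("pics/m2.png",np.hstack([crop("scene",350,80,100,120,4),crop("scene",118,220,100,120,4)]))
E
```

```text
(no output)
```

View pics/m1.png

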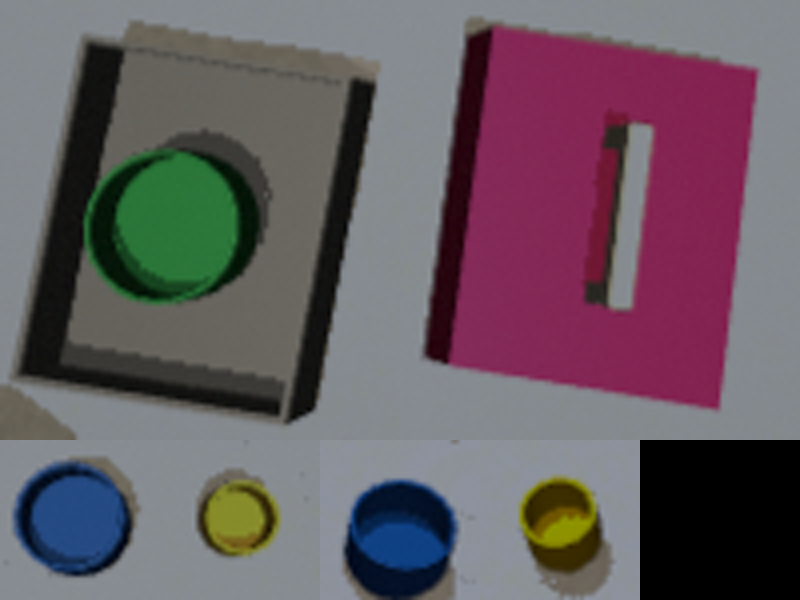

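View pics/m2.png

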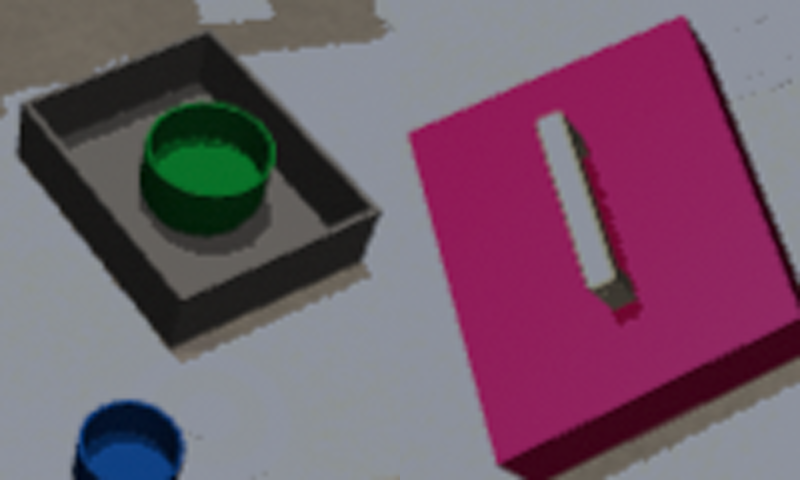

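```bash
cat > h.py <<'E'
import numpy as np,pickle
def ray(c,p):
    r=c["pose"][:3,:3]@np.linalg.solve(c["mtx"],[p[0],p[1],1.]); return c["pose"][:3,3],r/np.linalg.norm(r)
def plane(c,p,z):
    o,r=ray(c,p); return o+r*(z-o[2])/r[2]
def tri(obs):
    A=np.zeros((3,3));b=np.zeros(3)
    for c,p in obs:
        o,r=ray(c,p);M=np.eye(3)-np.outer(r,r);A+=M;b+=M@o
    x=np.linalg.solve(A,b); return x,[np.linalg.norm((np.eye(3)-np.outer(ray(c,p)[1],ray(c,p)[1]))@(x-c["pose"][:3,3])) for c,p in obs]
E
python3 - <<'E'
from h import *
np.set_printoptions(precision=4,suppress=True)
d=pickle.load(open("c0.pkl","rb"));T,S=d["top"],d["scene"]
q=lambda x,y,ox,oy:(ox+x/4-.375,oy+y/4-.375)
def go(n,t,s):
    x,e=tri([(T,t),(S,s)]);print(n,x,np.round(e,4),"plane T",plane(T,t,x[2]+0)[:2]);return x
tt=[q(*p,115,190) for p in [(84,36),(352,82),(287,418),(16,378)]]
ss=[q(*p,350,80) for p in [(380,212),(180,298),(22,102),(208,34)]]
C=[go("tray",a,b) for a,b in zip(tt,ss)]
print("centre",np.mean(C,0),[np.linalg.norm(C[i]-C[i-1]) for i in range(4)])
for k,i in((T,tt),(S,ss)):
    P=np.array([plane(k,p,.05) for p in i]);v=P[0]-P[3]+P[1]-P[2];print(P.mean(0),np.degrees(np.arctan2(v[1],v[0])),[np.linalg.norm(P[i]-P[i-1]) for i in range(4)])
tt=[q(*p,12,180) for p in [(493,27),(758,70),(719,409),(450,365)]]
tt=[(a+300,b) for a,b in tt]
ss=[q(*p,18,220) for p in [(812,316),(498,464),(410,132),(686,17)]]
C=[go("lid",a,b) for a,b in zip(tt,ss)];print("centre",np.mean(C,0))
for k,i in((T,tt),(S,ss)):
    P=np.array([plane(k,p,.048) for p in i]);v=P[0]-P[3]+P[1]-P[2];print(P.mean(0),np.degrees(np.arctan2(v[1],v[0])),[np.linalg.norm(P[i]-P[i-1]) for i in range(4)])
go("handle",q(231,216,412,180),q(176,200,118,220))
a,b=plane(T,q(242,123.5,412,180),.082),plane(T,q(220.5,309,412,180),.082);print("hdl ang",np.degrees(np.arctan2(*(a-b)[1::-1])),np.linalg.norm(a-b))
for n,t,s,z in(("green",q(162,225,115,190),q(211,149,350,80),.049),("blue",q(71,77,228,165),q(131,440,350,80),.045),("yellow",q(79,77,350,193),q(78,68,246,220),.045)):
    go(n,t,s);print(plane(T,t,z),plane(S,s,z))
E
```

```text
tray [0.5876 0.3862 0.0405] [0.0003 0.0003] plane T [0.5877 0.3865]
tray [0.5647 0.2369 0.0427] [0.0003 0.0003] plane T [0.5646 0.2366]
tray [0.3823 0.2614 0.0481] [0.0006 0.0006] plane T [0.3826 0.2619]
tray [0.3998 0.4132 0.0367] [0.0005 0.0005] plane T [0.4001 0.4137]
centre [0.4836 0.3244 0.042 ] [np.float64(0.18972763162869294), np.float64(0.1511270570525021), np.float64(0.18416440043088458), np.float64(0.1532828585072045)]
[0.484  0.3212 0.05  ] -8.054959109696371 [np.float64(0.1866226083328921), np.float64(0.14926574031726267), np.float64(0.18321590850986386), np.float64(0.14699974650134653)]
[0.4883 0.3176 0.05  ] -7.764973733337879 [np.float64(0.1841459193001904), np.float64(0.14738185855790426), np.float64(0.1870688484253745), np.float64(0.1436855407596044)]
lid [ 0.6283 -0.2792  0.0414] [0.0028 0.0028] plane T [ 0.6271 -0.2818]
lid [ 0.6055 -0.4297  0.0433] [0.0008 0.0008] plane T [ 0.6052 -0.4305]
lid [ 0.4178 -0.4013  0.0445] [0.001 0.001] plane T [ 0.4174 -0.4023]
lid [ 0.4394 -0.2541  0.0409] [0.0013 0.0013] plane T [ 0.4387 -0.2553]
centre [ 0.5228 -0.3411  0.0425]
[ 0.522  -0.3403  0.048 ] -8.194220850110217 [np.float64(0.18864865145215914), np.float64(0.15010416454028974), np.float64(0.18885025717958634), np.float64(0.14909570154504534)]
[ 0.5267 -0.3393  0.048 ] -7.884962349095508 [np.float64(0.18915442017632436), np.float64(0.1532800157984762), np.float64(0.18910089821030043), np.float64(0.14873924907046754)]
handle [ 0.5224 -0.3425  0.0734] [0.001 0.001] plane T [ 0.522  -0.3434]
hdl ang -7.994241843563751 0.09906937274782421
green [0.4842 0.337  0.0416] [0.0002 0.0002] plane T [0.4843 0.3372]
[0.4846 0.3341 0.049 ] [0.4887 0.331  0.049 ]
blue [0.6252 0.1446 0.0427] [0.0006 0.0006] plane T [0.6249 0.1441]
[0.6246 0.1437 0.045 ] [0.6264 0.144  0.045 ]
yellow [ 0.5668 -0.1344  0.0412] [0.0005 0.0005] plane T [ 0.567  -0.1339]
[ 0.5668 -0.1333  0.045 ] [ 0.5684 -0.1354  0.045 ]
```

Top and scene pictures: tray on the left (rim corners near (136,199), (203,210), (187,294), (119,284) in top), green cup at (155,246), blue at (246,184), yellow at (370,212), lid handle at (470,234). Heights and sizes fit; blue is at (0.625, 0.144), green at (0.486, 0.333), yellow at (0.567, −0.134). I move over blue.

Emit:
{"op": "step_arm", "data": {"targets": [[1, 0.2, -0.2, 0, 0.0833], [1, 0.4, -0.4, 0, 0.0833], [1, 0.6, -0.6, 0, 0.0833], [1, 0.76, -0.86, 0, 0.0833], [1, 0.76, -0.86, 0, 0.0833], [1, 0.76, -0.86, 0, 0.0833], [1, 0.76, -0.86, 0, 0.0833], [1, 0.76, -0.86, 0, 0.0833]]}}

```text
time_s: 0.9
position: [0.4346, 0.3595, 0.2302]
tcp_rot: [[-0.99, 0.142, -0.001], [0.142, 0.99, 0.0], [0.001, -0.0, -1.0]]
force: [0.2, -0.1, -0.4]
opening: 1.001
grasp_force: 0.0
```

Emit:
{"op": "step_arm", "data": {"targets": [[1, 0.2, -0.2, 0, 0], [1, 0.4, -0.4, 0, 0], [1, 0.6, -0.6, 0, 0], [1, 0.764, -0.864, -0.2, 0], [1, 0.764, -0.864, -0.4, 0], [1, 0.764, -0.864, -0.4, 0], [1, 0.764, -0.864, -0.4, 0], [1, 0.764, -0.864, -0.4, 0], [1, 0.764, -0.864, -0.4, 0], [1, 0.764, -0.864, -0.4, 0]]}}

```text
time_s: 1.9
position: [0.6251, 0.1465, 0.1322]
tcp_rot: [[-0.991, 0.137, 0.002], [0.137, 0.991, 0.001], [-0.002, 0.001, -1.0]]
force: [-0.8, -0.4, -0.4]
opening: 1.001
grasp_force: 0.0
```

```bash
python3 - <<'E'
from rig import *
import cv2,numpy as np,pickle
c=capture("wrist");pickle.dump(c,open("w1.pkl","wb"));cv2.imwrite("pics/w1.png",c["color"][:,:,::-1]);s=read_state();print(s["time_s"],s["position"],np.degrees(np.arctan2(s["tcp_rot"][1][1],s["tcp_rot"][0][1])),s["force"])
print(c["mtx"],c["pose"].round(3))
E
```

```text
1.95 [0.62519525 0.14636439 0.13242358] 82.11352066093782 [0.41219459 0.09551166 0.9676795 ]
[[324.48645076   0.         313.97542801]
 [  0.         324.48645076 199.06373369]
 [  0.           0.           1.        ]] [[ 0.139  0.955  0.262  0.555]
 [ 0.99  -0.134 -0.036  0.156]
 [ 0.     0.265 -0.964  0.288]
 [ 0.     0.     0.     1.   ]]
```

View pics/w1.png

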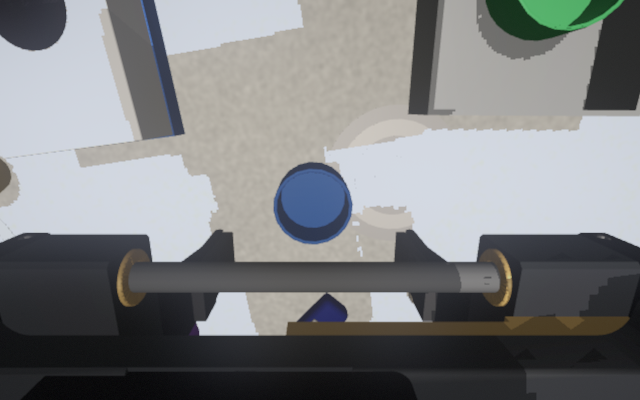

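```bash
python3 - <<'E'
from h import *
c=pickle.load(open("w1.pkl","rb"));d=pickle.load(open("c0.pkl","rb"))
print(plane(c,(313,205),.045),tri([(c,(313,205)),(d["top"],(245.4,183.9)),(d["scene"],(382.4,189.6))]))
for p in((274,205),(352,205),(313,244),(313,166)):print(plane(c,p,.045))
E
```

```text
[0.62588606 0.14508996 0.045     ] (array([0.62560414, 0.14461585, 0.04346178]), [np.float64(0.0008143037005228181), np.float64(0.0010913817837046194), np.float64(0.0002912486871797239)])
[0.62167215 0.11499539 0.045     ]
[0.63010022 0.17518626 0.045     ]
[0.65832491 0.14052371 0.045     ]
[0.59552954 0.14936308 0.045     ]
```

Wrist picture: blue rim centre at about (313,205), 78 px across, between the fingers; it agrees with the other views (0.6255, 0.1445, rim 0.044). I grip only its top 11 mm, so the tips stay above the green rim.

Emit:
{"op": "step_arm", "data": {"targets": [[1, 0.002, 0.002, -0.1, 0], [1, 0.002, 0.002, -0.2, 0], [1, 0.002, 0.002, -0.3, 0], [1, 0.002, 0.002, -0.356, 0], [1, 0.002, 0.002, -0.356, 0], [1, 0.002, 0.002, -0.356, 0], [-1, 0.002, 0.002, -0.356, 0], [-1, 0.002, 0.002, -0.356, 0], [-1, 0.002, 0.002, -0.356, 0], [-1, 0.002, 0.002, -0.356, 0], [-1, 0.002, 0.002, -0.356, 0], [-1, 0.002, 0.002, -0.356, 0], [-1, 0.002, 0.002, -0.356, 0], [-1, 0.002, 0.002, -0.356, 0]]}}

```text
time_s: 3.35
position: [0.6262, 0.1447, 0.0421]
tcp_rot: [[-0.99, 0.14, 0.001], [0.14, 0.99, 0.0], [-0.001, 0.0, -1.0]]
force: [-0.3, 0.7, 5.5]
opening: 0.709
grasp_force: 30.0
```

Emit:
{"op": "step_arm", "data": {"targets": [[-1, 0, 0, 0.08, 0], [-1, 0, 0, 0.2, 0], [-1, 0, 0, 0.32, 0], [-1, -0.05, 0.07, 0.4, 0], [-1, -0.12, 0.16, 0.4, 0], [-1, -0.2, 0.27, 0.4, 0], [-1, -0.28, 0.38, 0.4, 0], [-1, -0.36, 0.49, 0.4, 0], [-1, -0.44, 0.6, 0.4, 0], [-1, -0.5, 0.68, 0.4, 0], [-1, -0.54, 0.73, 0.4, 0], [-1, -0.556, 0.754, 0.4, 0], [-1, -0.556, 0.754, 0.4, 0], [-1, -0.556, 0.754, 0.4, 0], [-1, -0.556, 0.754, 0.4, 0], [-1, -0.556, 0.754, 0.4, 0]]}}

```text
time_s: 4.95
position: [0.4877, 0.3324, 0.1415]
tcp_rot: [[-0.99, 0.141, 0.0], [0.141, 0.99, -0.0], [-0.0, -0.0, -1.0]]
force: [0.0, 0.5, -0.9]
opening: 0.703
grasp_force: 30.0
```

```bash
python3 - <<'E'
from rig import *
import cv2,numpy as np,pickle
c=capture("wrist");pickle.dump(c,open("w2.pkl","wb"));t=capture("top");sc=capture("scene")
s=read_state();print(s["time_s"],s["position"],s["force"],s["opening"])
w=c["color"][0:300,120:520,::-1]
f=lambda i,x,y:cv2.resize(i["color"][y:y+75,x:x+100,::-1],(400,300),interpolation=cv2.INTER_CUBIC)
cv2.imwrite("pics/w2.png",np.vstack([cv2.resize(w,(400,300)),f(sc,350,70)]))
E
```

```text
5.1 [0.48730961 0.33271334 0.14153722] [-0.13390538 -0.13509566 -0.82971014] 0.7042716598841681
```

View pics/w2.png

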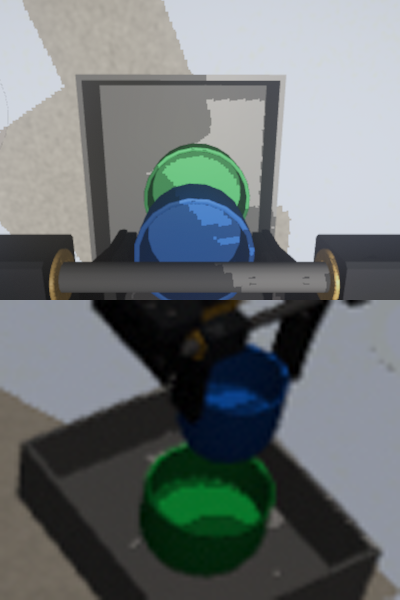

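```bash
python3 - <<'E'
from h import *
c=pickle.load(open("w2.pkl","rb"))
for p in((265,190),(369,190),(317,147),(317,150)):print(plane(c,p,.049))
# tray corners nearest
for p in((197,75),(406,75)):print(plane(c,p,.05))
# predicted pixels for centre candidates
E
```

```text
[0.47237372 0.29510833 0.049     ]
[0.48400146 0.37605071 0.049     ]
[0.44494161 0.34028371 0.049     ]
[0.44718617 0.33996647 0.049     ]
[0.38203023 0.26255321 0.05      ]
[0.40330428 0.41036941 0.05      ]
```

Wrist and scene pictures: blue hangs upright in the fingers over the green cup (green rim centre ≈ (0.487, 0.334)). I lower it and let go.

Emit:
{"op": "step_arm", "data": {"targets": [[-1, 0, 0.004, -0.08, 0], [-1, 0, 0.004, -0.16, 0], [-1, 0, 0.004, -0.22, 0], [-1, 0, 0.004, -0.26, 0], [-1, 0, 0.004, -0.29, 0], [-1, 0, 0.004, -0.31, 0], [-1, 0, 0.004, -0.324, 0], [-1, 0, 0.004, -0.324, 0], [-1, 0, 0.004, -0.324, 0], [-1, 0, 0.004, -0.324, 0]]}}

```text
time_s: 6.1
position: [0.4871, 0.3344, 0.061]
tcp_rot: [[-0.99, 0.14, 0.001], [0.14, 0.99, 0.0], [-0.001, 0.0, -1.0]]
force: [0.9, 0.6, 0.6]
opening: 0.711
grasp_force: 30.0
```

Emit:
{"op": "step_arm", "data": {"targets": [[1, 0, 0, 0, 0], [1, 0, 0, 0, 0], [1, 0, 0, 0, 0], [1, 0, 0, 0, 0], [1, 0, 0, 0, 0], [1, 0, 0, 0, 0], [1, 0, 0, 0.1, 0], [1, 0, 0, 0.2, 0], [1, 0, 0, 0.36, 0], [1, 0, 0, 0.52, 0], [1, 0, 0, 0.52, 0]]}}

```text
time_s: 7.2
position: [0.4905, 0.3359, 0.1964]
tcp_rot: [[-0.99, 0.139, 0.011], [0.139, 0.99, 0.005], [-0.011, 0.007, -1.0]]
force: [1.2, -0.3, 0.9]
opening: 1.002
grasp_force: 0.0
```

Emit:
{"op": "step_arm", "data": {"targets": [[1, 0.06, -0.2, 0, 0], [1, 0.12, -0.4, 0, 0], [1, 0.16, -0.6, 0, 0], [1, 0.16, -0.8, 0, 0], [1, 0.16, -1, 0, 0], [1, 0.16, -1, 0, 0], [1, 0.16, -1, 0, 0]]}}

```text
time_s: 7.9
position: [0.5266, 0.0828, 0.19]
tcp_rot: [[-0.99, 0.143, -0.001], [0.143, 0.99, 0.0], [0.001, 0.0, -1.0]]
force: [0.1, 0.3, -0.4]
opening: 0.997
grasp_force: 0.0
```

```bash
python3 - <<'E'
from rig import *
import cv2,numpy as np,pickle
d={n:capture(n) for n in("top","scene")};pickle.dump(d,open("c1.pkl","wb"))
s=read_state();print(s["time_s"],s["position"],s["force"],s["opening"])
f=lambda i,x,y:cv2.resize(i["color"][y:y+100,x:x+100,::-1],(400,400),interpolation=cv2.INTER_CUBIC)
cv2.imwrite("pics/p3.png",np.hstack([f(d["top"],110,190),f(d["scene"],350,80)]))
E
```

```text
8.0 [0.52655056 0.08497313 0.19017291] [ 0.10204422  1.00729963 -0.614124  ] 1.0001335756504601
```

View pics/p3.png

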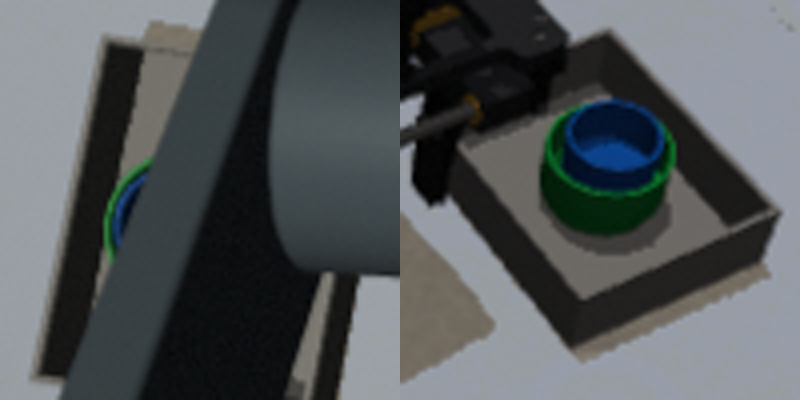

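Blue sits upright inside green (scene crop: blue rim centre ≈ (614,133), green (611,149)). Next, the yellow cup.

Emit:
{"op": "step_arm", "data": {"targets": [[1, 0.05, -0.2, 0, 0], [1, 0.1, -0.4, 0, 0], [1, 0.163, -0.6, 0, 0], [1, 0.163, -0.8, 0, 0], [1, 0.163, -0.872, -0.15, 0], [1, 0.163, -0.872, -0.3, 0], [1, 0.163, -0.872, -0.45, 0], [1, 0.163, -0.872, -0.53, 0], [1, 0.163, -0.872, -0.596, 0], [1, 0.163, -0.872, -0.596, 0], [1, 0.163, -0.872, -0.596, 0], [1, 0.163, -0.872, -0.596, 0]]}}

```text
time_s: 9.2
position: [0.5687, -0.1332, 0.0426]
tcp_rot: [[-0.99, 0.138, 0.002], [0.138, 0.99, -0.001], [-0.002, -0.001, -1.0]]
force: [-0.1, -0.4, -0.1]
opening: 0.998
grasp_force: 0.0
```

Emit:
{"op": "step_arm", "data": {"targets": [[-1, 0, 0, 0, 0], [-1, 0, 0, 0, 0], [-1, 0, 0, 0, 0], [-1, 0, 0, 0, 0], [-1, 0, 0, 0, 0], [-1, 0, 0, 0, 0], [-1, 0, 0, 0, 0], [-1, 0, 0, 0, 0], [-1, 0, 0, 0, 0], [-1, 0, 0, 0, 0]]}}

```text
time_s: 10.2
position: [0.5677, -0.1339, 0.0416]
tcp_rot: [[-0.99, 0.14, 0.0], [0.14, 0.99, -0.0], [-0.0, -0.0, -1.0]]
force: [0.4, -0.0, 0.5]
opening: 0.472
grasp_force: 30.0
```

```bash
python3 - <<'E'
from h import *
from rig import *
d=pickle.load(open("c1.pkl","rb"))
q=lambda x,y:(350+x/4-.375,80+y/4-.375)
for p,z in(((214,133),.063),((211,149),.049)):print(plane(d["scene"],q(*p),z))
c=capture("top");pickle.dump(c,open("t2.pkl","wb"))
import cv2;cv2.imwrite("pics/t2.png",cv2.resize(c["color"][:,:,::-1][180:280,100:220],(720,600),interpolation=cv2.INTER_CUBIC))
E
```

```text
[0.48820056 0.33081969 0.063     ]
[0.48870415 0.3309551  0.049     ]
```

View pics/t2.png

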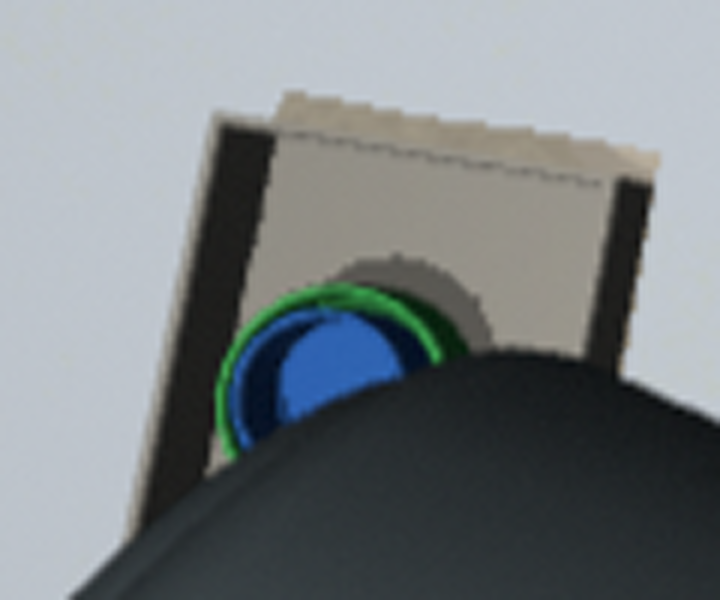

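Emit:
{"op": "step_arm", "data": {"targets": [[-1, 0, 0, 0.08, 0], [-1, 0, 0, 0.2, 0], [-1, 0, 0, 0.32, 0], [-1, -0.02, 0.07, 0.44, 0], [-1, -0.04, 0.18, 0.5, 0], [-1, -0.06, 0.3, 0.5, 0], [-1, -0.08, 0.44, 0.5, 0], [-1, -0.1, 0.58, 0.5, 0], [-1, -0.12, 0.72, 0.5, 0], [-1, -0.14, 0.86, 0.5, 0], [-1, -0.16, 0.96, 0.5, 0], [-1, -0.16, 0.96, 0.5, 0]]}}

```text
time_s: 11.45
position: [0.526, 0.1092, 0.1664]
tcp_rot: [[-0.991, 0.136, -0.002], [0.136, 0.991, 0.001], [0.002, 0.001, -1.0]]
force: [0.4, -1.0, 0.0]
opening: 0.473
grasp_force: 30.0
```

Emit:
{"op": "step_arm", "data": {"targets": [[-1, -0.02, 0.08, 0, 0], [-1, -0.05, 0.2, 0, 0], [-1, -0.08, 0.32, 0, 0], [-1, -0.11, 0.46, 0, 0], [-1, -0.13, 0.6, 0, 0], [-1, -0.15, 0.74, 0, 0], [-1, -0.16, 0.84, 0, 0], [-1, -0.16, 0.89, 0, 0], [-1, -0.16, 0.912, 0, 0], [-1, -0.16, 0.912, 0, 0], [-1, -0.16, 0.912, 0, 0], [-1, -0.16, 0.912, 0, 0]]}}

```text
time_s: 12.65
position: [0.4879, 0.3329, 0.1665]
tcp_rot: [[-0.99, 0.141, -0.0], [0.141, 0.99, -0.001], [0.0, -0.001, -1.0]]
force: [-1.7, -0.0, 0.5]
opening: 0.476
grasp_force: 30.0
```

```bash
python3 - <<'E'
from h import *
from rig import *
c=pickle.load(open("t2.pkl","rb"))
print(plane(c,(100+314/6-.4,180+392/6-.4),.063))
c=capture("wrist");s=capture("scene");pickle.dump((c,s),open("w4.pkl","wb"));print(read_state()["position"])
import cv2;cv2.imwrite("pics/w4.png",np.vstack([c["color"][0:300,120:520,::-1],cv2.resize(s["color"][70:145,350:450,::-1],(400,300),interpolation=cv2.INTER_CUBIC)]))
E
```

```text
[0.48705082 0.33526745 0.063     ]
[0.48785969 0.33326807 0.166565  ]
```

View pics/w4.png

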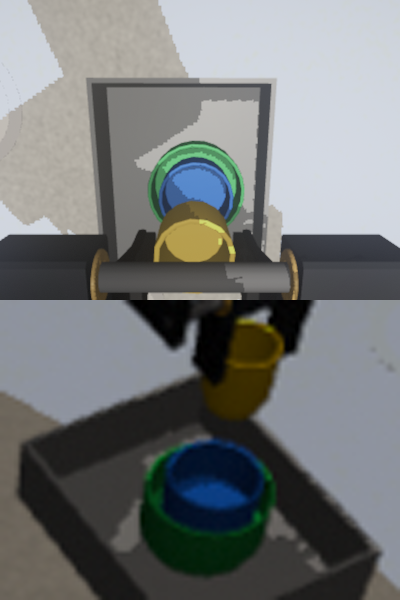

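Yellow hangs upright, lined up with the blue cup (rim centre ≈ (0.487, 0.334)). I lower it and let go.

Emit:
{"op": "step_arm", "data": {"targets": [[-1, 0, 0, -0.1, 0], [-1, 0, 0, -0.18, 0], [-1, 0, 0, -0.24, 0], [-1, 0, 0, -0.29, 0], [-1, 0, 0, -0.33, 0], [-1, 0, 0, -0.355, 0], [-1, 0, 0, -0.368, 0], [-1, 0, 0, -0.368, 0], [-1, 0, 0, -0.368, 0], [-1, 0, 0, -0.368, 0]]}}

```text
time_s: 13.75
position: [0.488, 0.3344, 0.0751]
tcp_rot: [[-0.99, 0.14, 0.001], [0.14, 0.99, 0.0], [-0.001, 0.001, -1.0]]
force: [-0.2, 0.7, -0.6]
opening: 0.471
grasp_force: 30.0
```

Emit:
{"op": "step_arm", "data": {"targets": [[1, 0, 0, 0, 0], [1, 0, 0, 0, 0], [1, 0, 0, 0, 0], [1, 0, 0, 0, 0], [1, 0, 0, 0, 0], [1, 0, 0, 0, 0], [1, 0, 0, 0, 0], [1, 0, 0, 0.1, 0], [1, 0, 0, 0.2, 0], [1, 0, 0, 0.36, 0], [1, 0, 0, 0.5, 0], [1, 0, 0, 0.5, 0]]}}

```text
time_s: 14.95
position: [0.4908, 0.3358, 0.2049]
tcp_rot: [[-0.99, 0.139, 0.01], [0.139, 0.99, 0.005], [-0.01, 0.006, -1.0]]
force: [1.3, 0.7, 0.6]
opening: 0.998
grasp_force: 0.0
```

```bash
python3 - <<'E'
from h import *
from rig import *
import cv2
c=capture("wrist");s=capture("scene");pickle.dump((c,s),open("w5.pkl","wb"));print(read_state()["position"])
# yellow and blue pixel blobs, scene view
for n,im in(("w",c),("s",s)):
    h=cv2.cvtColor(im["color"],cv2.COLOR_RGB2HSV)
    for k,lo,hi in(("yel",(20,120,60),(35,255,255)),("blu",(95,120,40),(125,255,255)),("grn",(45,100,30),(85,255,255))):
        m=cv2.inRange(h,lo,hi);N,_,st,ce=cv2.connectedComponentsWithStats(m)
        print(n,k,[(st[i].tolist()) for i in range(1,N) if st[i][4]>60])
E
```

```text
[0.48784969 0.33431831 0.20037415]
w yel [[288, 161, 45, 50, 1330]]
w blu [[0, 90, 55, 144, 204], [278, 151, 66, 65, 1168]]
w grn [[269, 135, 85, 84, 1625]]
s yel [[396, 103, 17, 14, 119], [319, 301, 12, 23, 233]]
s blu [[498, 0, 32, 9, 187], [391, 106, 25, 21, 101], [292, 199, 36, 25, 138], [407, 228, 15, 24, 147]]
s grn [[386, 106, 33, 33, 334]]
```

Cups nest concentrically (wrist blobs centred at x ≈ 311 for all three). On to the lid.

Emit:
{"op": "step_arm", "data": {"targets": [[1, 0.06, -0.2, 0, 0], [1, 0.1, -0.4, 0, 0], [1, 0.143, -0.6, 0, 0], [1, 0.143, -0.8, 0, 0], [1, 0.143, -1, 0, 0]]}}

```text
time_s: 15.55
position: [0.5222, 0.0866, 0.1976]
tcp_rot: [[-0.99, 0.139, -0.004], [0.139, 0.99, 0.0], [0.004, -0.0, -1.0]]
force: [1.0, 0.8, 0.7]
opening: 1.002
grasp_force: 0.0
```

Emit:
{"op": "step_arm", "data": {"targets": [[1, 0, -0.2, 0, 0], [1, 0, -0.4, 0, 0], [1, 0, -0.6, 0, 0], [1, 0, -0.8, 0, 0], [1, 0, -1, 0, 0]]}}

```text
time_s: 16.05
position: [0.5218, -0.1629, 0.1976]
tcp_rot: [[-0.99, 0.14, -0.004], [0.14, 0.99, 0.002], [0.004, 0.002, -1.0]]
force: [1.6, 0.1, 1.1]
opening: 1.002
grasp_force: 0.0
```

Emit:
{"op": "step_arm", "data": {"targets": [[1, 0, -0.2, 0, 0], [1, 0, -0.4, 0, 0], [1, 0, -0.6, 0, 0], [1, 0, -0.696, 0, 0], [1, 0, -0.696, 0, 0], [1, 0, -0.696, 0, 0], [1, 0, -0.696, 0, 0]]}}

```text
time_s: 16.75
position: [0.5226, -0.3335, 0.1982]
tcp_rot: [[-0.99, 0.139, -0.003], [0.139, 0.99, 0.003], [0.003, 0.003, -1.0]]
force: [0.5, -0.7, 1.2]
opening: 0.997
grasp_force: 0.0
```

```bash
python3 - <<'E'
from h import *
from rig import *
import cv2
c=capture("wrist");pickle.dump(c,open("w6.pkl","wb"));s=read_state();print(s["time_s"],s["position"],np.degrees(np.arctan2(s["tcp_rot"][1][1],s["tcp_rot"][0][1])))
h=cv2.cvtColor(c["color"],cv2.COLOR_RGB2HSV)
m=cv2.inRange(h,(160,100,60),(176,255,255));ys,xs=np.nonzero(m);print("pink",xs.min(),xs.max(),ys.min(),ys.max(),m.sum()//255)
w=cv2.inRange(h,(0,0,110),(179,70,255));hull=cv2.convexHull(np.argwhere(m)[:,::-1].astype(np.int32));M=np.zeros_like(m);cv2.fillConvexPoly(M,hull,255);w&=M
N,_,st,ce=cv2.connectedComponentsWithStats(w)
print([(st[i].tolist(),ce[i].round(1).tolist()) for i in range(1,N) if st[i][4]>150])
for i in range(1,N):
    if st[i][4]>800:
        r=cv2.minAreaRect(np.argwhere(_==i)[:,::-1].astype(np.float32));print(r);print(plane(c,r[0],.082),plane(c,ce[i],.082))
q=cv2.approxPolyDP(hull,4,True)[:,0];print(q.tolist());print([plane(c,p,.048)[:2].round(4).tolist() for p in q])
E
```

```text
16.8 [ 0.5229587  -0.3334645   0.19864943] 82.06198971569053
pink 224 390 86 261 23558
[([299, 138, 17, 113, 1785], [306.6, 193.6])]
((307.0, 194.0), (112.0, 16.0), 90.0)
[ 0.52084476 -0.33965222  0.082     ] [ 0.52041583 -0.33990022  0.082     ]
[[390, 87], [379, 261], [235, 261], [224, 86]]
[[0.4421, -0.2538], [0.6101, -0.2785], [0.5892, -0.4252], [0.4205, -0.4004]]
```

```bash
python3 - <<'E'
from h import *
from rig import *
import cv2
c=capture("wrist");s=read_state();print(s["position"])
h=cv2.cvtColor(c["color"],cv2.COLOR_RGB2HSV)
w=cv2.inRange(h,(0,0,110),(179,70,255))[100:262,280:335];N,L,st,ce=cv2.connectedComponentsWithStats(w)
i=1+st[1:,4].argmax();print(st[i],ce[i])
x0,y0,ww,hh=st[i][:4];a=plane(c,(307,100+y0-.5),.082);b=plane(c,(307,100+y0+hh-.5),.082);print(a,b,np.linalg.norm(a-b))
# brightness profile down the bar
print(c["color"][130:260:3,307].sum(1).tolist())
m=cv2.inRange(h,(160,100,60),(176,255,255));print(np.nonzero(m[:,307])[0][[0,-1]],plane(c,(307,np.nonzero(m[:,307])[0][0]-.5),.048))
E
```

```text
[ 0.5232354  -0.33359669  0.19900481]
[  19   38   17  112 1789] [26.64840693 92.78591392]
[ 0.4736698  -0.33273017  0.082     ] [ 0.57275673 -0.34724824  0.082     ] 0.10014486467479476
[499, 500, 496, 480, 648, 649, 649, 650, 649, 650, 649, 650, 649, 650, 649, 649, 651, 649, 649, 649, 648, 648, 648, 648, 648, 648, 604, 544, 546, 543, 543, 543, 541, 540, 540, 540, 538, 538, 537, 536, 413, 363, 362, 360]
[117 261] [ 0.45742762 -0.33102425  0.048     ]
```

Handle bar measured at (0.523, −0.340), 100.1 mm long at z 0.082, which fits the description. I descend and grip it.

Emit:
{"op": "step_arm", "data": {"targets": [[1, 0, -0.026, -0.15, 0], [1, 0, -0.026, -0.3, 0], [1, 0, -0.026, -0.42, 0], [1, 0, -0.026, -0.5, 0], [1, 0, -0.026, -0.54, 0], [1, 0, -0.026, -0.54, 0], [1, 0, -0.026, -0.54, 0], [1, 0, -0.026, -0.54, 0]]}}

```text
time_s: 17.65
position: [0.5244, -0.3425, 0.0661]
tcp_rot: [[-0.99, 0.139, 0.002], [0.139, 0.99, -0.002], [-0.002, -0.002, -1.0]]
force: [0.9, 0.2, 0.1]
opening: 1.006
grasp_force: 0.0
```

Emit:
{"op": "step_arm", "data": {"targets": [[-1, 0, 0, 0, 0], [-1, 0, 0, 0, 0], [-1, 0, 0, 0, 0], [-1, 0, 0, 0, 0], [-1, 0, 0, 0, 0], [-1, 0, 0, 0, 0], [-1, 0, 0, 0, 0], [-1, 0, 0, 0, 0], [-1, 0, 0, 0, 0], [-1, 0, 0, 0, 0], [-1, 0, 0, 0, 0], [-1, 0, 0, 0, 0], [-1, 0, 0, 0, 0], [-1, 0, 0, 0, 0]]}}

```text
time_s: 19.05
position: [0.5233, -0.3418, 0.0645]
tcp_rot: [[-0.99, 0.14, -0.0], [0.14, 0.99, 0.001], [0.0, 0.0, -1.0]]
force: [0.8, 1.6, 0.1]
opening: 0.154
grasp_force: 30.0
```

Emit:
{"op": "step_arm", "data": {"targets": [[-1, 0, 0, 0.02, 0], [-1, 0, 0, 0.05, 0], [-1, 0, 0, 0.1, 0], [-1, 0, 0, 0.16, 0], [-1, 0, 0, 0.22, 0], [-1, 0, 0, 0.28, 0], [-1, 0, 0, 0.34, 0], [-1, 0, 0, 0.4, 0], [-1, 0, 0, 0.46, 0], [-1, 0, 0, 0.51, 0], [-1, 0, 0, 0.54, 0], [-1, 0, 0, 0.544, 0], [-1, 0, 0, 0.544, 0], [-1, 0, 0, 0.544, 0]]}}

```text
time_s: 20.45
position: [0.5229, -0.3416, 0.1997]
tcp_rot: [[-0.99, 0.14, -0.001], [0.14, 0.99, 0.001], [0.002, 0.001, -1.0]]
force: [0.8, -0.2, -2.8]
opening: 0.156
grasp_force: 30.0
```

```bash
python3 - <<'E'
from rig import *
from h import *
import cv2
c=capture("wrist");s=read_state();print(s["time_s"],s["position"],s["force"],s["moment"],s["opening"])
h=cv2.cvtColor(c["color"],cv2.COLOR_RGB2HSV)
m=cv2.inRange(h,(160,100,60),(176,255,255));hull=cv2.convexHull(np.argwhere(m)[:,::-1].astype(np.int32));q=cv2.approxPolyDP(hull,4,True)[:,0];print(q.tolist());print([plane(c,p,s["position"][2]-.0645+.048)[:2].round(4).tolist() for p in q])
E
```

```text
20.5 [ 0.52288684 -0.34163231  0.19961511] [-0.06628959 -0.46759365 -2.84069396] [0.00739586 0.00106743 0.01645395] 0.15545036104811646
[[467, 61], [446, 234], [331, 321], [297, 321], [181, 234], [162, 61]]
[[0.4407, -0.2542], [0.5307, -0.2677], [0.5779, -0.3394], [0.575, -0.3601], [0.5095, -0.4163], [0.4195, -0.4031]]
```

Lid is lifted, level and square in the grip. I carry it over.

Emit:
{"op": "step_arm", "data": {"targets": [[-1, -0.005, 0.03, 0, 0], [-1, -0.01, 0.08, 0, 0], [-1, -0.015, 0.16, 0, 0], [-1, -0.02, 0.26, 0, 0], [-1, -0.025, 0.36, 0, 0], [-1, -0.03, 0.46, 0, 0], [-1, -0.035, 0.56, 0, 0], [-1, -0.04, 0.66, 0, 0], [-1, -0.045, 0.76, 0, 0], [-1, -0.05, 0.86, 0, 0], [-1, -0.05, 0.94, 0, 0]]}}

```text
time_s: 21.6
position: [0.5094, -0.1037, 0.2006]
tcp_rot: [[-0.99, 0.138, -0.001], [0.138, 0.99, 0.001], [0.001, 0.001, -1.0]]
force: [0.0, 0.9, -2.6]
opening: 0.157
grasp_force: 30.0
```

Emit:
{"op": "step_arm", "data": {"targets": [[-1, -0.005, 0.1, 0, 0], [-1, -0.01, 0.2, 0, 0], [-1, -0.015, 0.3, 0, 0], [-1, -0.02, 0.4, 0, 0], [-1, -0.025, 0.5, 0, 0], [-1, -0.03, 0.6, 0, 0], [-1, -0.035, 0.7, 0, 0], [-1, -0.04, 0.8, 0, 0], [-1, -0.045, 0.9, 0, 0]]}}

```text
time_s: 22.5
position: [0.4979, 0.1202, 0.2007]
tcp_rot: [[-0.99, 0.139, -0.001], [0.139, 0.99, 0.0], [0.001, 0.0, -1.0]]
force: [0.2, 0.2, -2.9]
opening: 0.159
grasp_force: 30.0
```

Emit:
{"op": "step_arm", "data": {"targets": [[-1, -0.01, 0.1, 0, 0], [-1, -0.02, 0.2, 0, 0], [-1, -0.03, 0.3, 0, 0], [-1, -0.04, 0.4, 0, 0], [-1, -0.05, 0.5, 0, 0], [-1, -0.05, 0.6, 0, 0], [-1, -0.05, 0.69, 0, 0], [-1, -0.05, 0.76, 0, 0], [-1, -0.05, 0.8, 0, 0], [-1, -0.05, 0.807, 0, 0], [-1, -0.05, 0.807, 0, 0], [-1, -0.05, 0.807, 0, 0], [-1, -0.05, 0.807, 0, 0]]}}

```text
time_s: 23.8
position: [0.4872, 0.3188, 0.2005]
tcp_rot: [[-0.99, 0.141, -0.0], [0.141, 0.99, -0.0], [0.0, -0.001, -1.0]]
force: [-0.2, -0.3, -1.7]
opening: 0.155
grasp_force: 30.0
```

```bash
python3 - <<'E'
from rig import *
s=read_state();print(s["time_s"],s["position"],s["opening"])
E
```

```text
23.8 [0.48718715 0.31875658 0.20049604] 0.15471293459771862
```

Emit:
{"op": "step_arm", "data": {"targets": [[-1, -0.006, 0.006, -0.04, 0], [-1, -0.006, 0.006, -0.1, 0], [-1, -0.006, 0.006, -0.16, 0], [-1, -0.006, 0.006, -0.21, 0], [-1, -0.006, 0.006, -0.25, 0], [-1, -0.006, 0.006, -0.275, 0], [-1, -0.006, 0.006, -0.288, 0], [-1, -0.006, 0.006, -0.294, 0], [-1, -0.006, 0.006, -0.294, 0], [-1, -0.006, 0.006, -0.294, 0], [-1, -0.006, 0.006, -0.294, 0]]}}

```text
time_s: 24.9
position: [0.4859, 0.3214, 0.1276]
tcp_rot: [[-0.99, 0.14, 0.001], [0.14, 0.99, 0.0], [-0.001, 0.001, -1.0]]
force: [0.0, -0.7, -2.9]
opening: 0.156
grasp_force: 30.0
```

```bash
python3 - <<'E'
from h import *
from rig import *
import cv2
w=capture("wrist");s=capture("scene");t=read_state();print(t["time_s"],t["position"],t["force"],t["opening"],np.degrees(np.arctan2(t["tcp_rot"][1][1],t["tcp_rot"][0][1])))
pickle.dump((w,s),open("w9.pkl","wb"))
cv2.imwrite("pics/p9.png",np.hstack([cv2.resize(s["color"][70:190,340:460,::-1],(480,480),interpolation=cv2.INTER_CUBIC),cv2.resize(w["color"][0:300,160:360,::-1],(320,480))]))
E
```

```text
25.0 [0.48580305 0.32130081 0.12741266] [-0.04614378  0.0834357  -3.66273666] 0.15402448985304967 81.97507733678931
```

View pics/p9.png

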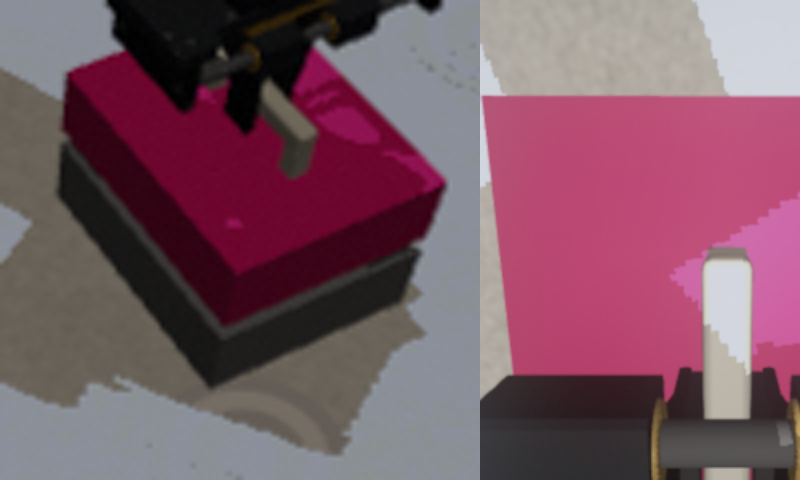

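```bash
python3 - <<'E'
from h import *
s=pickle.load(open("w9.pkl","rb"))[1]
q=lambda p:(340+p[0]/4-.375,70+p[1]/4-.375)
for l,t in(((65,130),(62,142)),((222,325),(220,338)),((417,243),(420,252))):
    a,b=plane(s,q(l),.0629),plane(s,q(t),.05);print(a,b,(a-b)[:2])
E
```

```text
[0.38597554 0.25891942 0.0629    ] [0.38346914 0.25948828 0.05      ] [ 0.0025064  -0.00056886]
[0.56846137 0.2314042  0.0629    ] [0.56855639 0.23233202 0.05      ] [-9.50214898e-05 -9.27821398e-04]
[0.59188071 0.37062748 0.0629    ] [0.59202019 0.37783413 0.05      ] [-0.00013948 -0.00720665]
```

The last picture shows the lid level just above the tray rim with its edges parallel. Its offset from the tray is about 1–3 mm, so I hand in.

```bash
python3 -c "
from rig import *
print(hand_in())"
```

```text
the job is handed in; nothing more can be done
None
```

I handed the job in at about 25 s: by the camera checks, yellow sits in blue and blue in green, and the gripped lid hovers level about 13 mm above the tray rim, within about 3 mm of centre; no verdict came back.

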